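# Load the sample jars into the carrier by size

### The job

Put the three round brown jars that have black lids into the carrier in order of size, one upright in each bay: the largest in the bay next to the carrying handle, the medium one in the middle, the smallest at the other end. They are glass, so keep them upright and set them down rather than drop them. Leave the two square bottles and the round jar without a lid standing where they are, and do not shove the carrier about.

Things in the scene. Friction and masses are not known exactly. Their poses are not given: they have to be found in the camera images.
- jar_small: Round wide-neck jar of brown glass with a white paper label and a black screw lid, standing upright. Outer diameter 36 mm all the way up (the lid is the widest part, the glass 2 mm less), 88 mm tall; the lid is the top 22 mm. Glass, under 0.4 kg. Origin: centre of the underside; z up. One of three such jars: the smallest.
- jar_medium: Round wide-neck jar of brown glass with a white paper label and a black screw lid, standing upright. Outer diameter 46 mm all the way up (the lid is the widest part, the glass 2 mm less), 98 mm tall; the lid is the top 22 mm. Glass, under 0.4 kg. Origin: centre of the underside; z up. One of three such jars: the medium one.
- jar_large: Round wide-neck jar of brown glass with a white paper label and a black screw lid, standing upright. Outer diameter 56 mm all the way up (the lid is the widest part, the glass 2 mm less), 108 mm tall; the lid is the top 22 mm. Glass, under 0.4 kg. Origin: centre of the underside; z up. One of three such jars: the largest.
- square_small: Look-alike that must stay: upright brown glass bottle of SQUARE section 36 x 36 mm, body 58 mm high with a narrow neck and a small round black cap (30 mm diameter) above it, 88 mm tall overall, white paper label. Origin: centre of the underside; z up.
- square_large: Look-alike that must stay: upright brown glass bottle of SQUARE section 50 x 50 mm, body 74 mm high with a narrow neck and a small round black cap (30 mm diameter) above it, 104 mm tall overall, white paper label. Origin: centre of the underside; z up.
- open_jar: Look-alike that must stay: round brown glass jar of 44 mm outer diameter, 82 mm tall, WITHOUT a lid and label, open and empty, standing upright. Origin: centre of the underside; z up.
- caddy: Carrier: low open aluminium tray 238 x 82 mm, walls 30 mm high and 4 thick, floor 4 thick, loose, 1.5 kg. Two cross walls make three bays, 74 x 74 mm inside, in a row along its x. A dark bar handle (24 mm up) sticks out 36 mm at its +x end only. Origin: centre of underside; z up. Bay centres x = +78 (by the handle), 0, -78 mm, y = 0. Any yaw.

How it is judged (in metres and radians):
At the end, for the whole second after the job is handed in: Each lidded round jar stands upright (0.12 rad) and at rest on the floor of its own bay, base within 24 mm of the bay centre: largest by the handle, medium in the middle, smallest at the far end. Look-alikes upright within 20 mm of their start, carrier within 50 mm of its own (x of jar_small in the frame of caddy between -0.102 and -0.054 m and y of jar_small in the frame of caddy between -0.024 and 0.024 m and z of each of jar_small, jar_medium, jar_large in the frame of caddy below 0.01 m and angle between each of jar_small, jar_medium, jar_large, square_small, square_large, open_jar's own z axis and vertical below 0.12 rad and linear speed of each of jar_small, jar_medium, jar_large below 0.02 m/s and x of jar_medium in the frame of caddy between -0.024 and 0.024 m and y of jar_medium in the frame of caddy between -0.024 and 0.024 m and x of jar_large in the frame of caddy between 0.054 and 0.102 m and y of jar_large in the frame of caddy between -0.024 and 0.024 m and distance of each of square_small, square_large, open_jar from where it was at the start of the episode below 0.02 m and distance of caddy from where it was at the start of the episode below 0.05 m); the robot touches nothing.
It fails at once if a square bottle or the open jar was moved by more than 30 mm or tipped (distance of any of square_small, square_large, open_jar from where it was at the start of the episode above 0.03 m or angle between any of square_small, square_large, open_jar's own z axis and vertical above 0.35 rad).
It fails at once if a jar was tipped over (more than 0.7 rad) (angle between any of jar_small, jar_medium, jar_large's own z axis and vertical above 0.7 rad).
It fails at once if a glass jar was dropped or rammed into the carrier (more than 45 N) (contact force between any of jar_small, jar_medium, jar_large and caddy above 45 N).
It also fails if it takes over 96 s, if anything falls off the work surface, if the arm or the gripper's body presses on something with over 40 N, if the wrist force passes 120 N, or if a joint passes its speed limit or range.

### The arm

A 6-joint arm with a two-finger parallel gripper is mounted at the origin on the work surface. World frame = base frame: x ahead of the robot, y to its left, z up, the work surface at z = 0. Lengths are in mm, angles in degrees, forces in N, time in s.
With the tool pointing down it reaches from about 350 to 850 mm from the base axis. Payload 8.1 kg.
Tool frame: the origin (TCP) lies between the finger pads; the fingertips stand 22 mm ahead of it and the grasp point (between the pads) lies 3 mm ahead of it; z points along the fingers, y is the line along which they close (so a half turn about z gives the same grasp; the last joint's range is limited). The gripper opens to 85 mm and grips with 20 to 120 N. Pads are 22 mm wide; open, the fingers measure 114 mm over their backs; the gripper's body (76 mm by 85 mm) begins 54 mm behind the grasp point. The pads swing forward as they close: fully open they stand 13 mm farther back than shut.
Start: joints at [-80.81, 7.471, 85.268, -0, 87.261, -4.893], TCP at [146.02, -581.965, 253.292] pointing down, gripper open.
Joint ranges: [-169.43, 169.43], [-51.17, 129.36], [1.28, 143.12], [-76.62, 256.62], [0, 156.53], [-152.29, 152.29]. Speed limits (degrees/s): [136.94, 136.94, 159.86, 180, 180, 180].

### API

Orientations are given as [roll, pitch, yaw] about the fixed x, y, z axes, in that order (R = Rz(yaw) Ry(pitch) Rx(roll)).
In Python, from bench import r, vision gives the robot as it stands.
- The arm moves only by the tool step_arm, never from a script. Its argument "targets" is a list that holds one entry, the list of rows, each a list of 6 numbers: the shift along the world's x, y, z in mm, then the turn, a rotation vector about the world's x, y, z in rad. In form: [[[x, y, z, rx, ry, rz], ...]]. A call has 1 to 12 rows; each row is the pose to reach, as a shift and turn from the pose commanded when the call began; what a row does not reach only later rows make up. A row lasts 1/12 s, in which the tool goes at most 41.7 mm and 7.16 degrees, less where a joint would pass 70% of its speed; a pose out of reach is approached as far as the arm can. A call with a gripper value outside its range is refused whole. "fingers" is the gripper's target within -1 to 1 (shut at 1, half-way at 0, fully open at -1), set as the call begins (left out, the last holds). The fingers move at their own pace and stop on an object; "newtons" is the grip in N (left out, the last holds). Time passes only in rows, so rows that repeat a pose let the fingers close. It gives the time, the measured TCP pose, the force, the opening and the grip force at its end, in the units of the state.
- r.sense(): the state, without advancing time (a new reading comes with each control period).
- vision.snapshot(name): name is "side" or "top"; returns a dict with "img" (420x560x3 uint8, blue, green, red), "mtx" (3x3 intrinsics, pixels), "eye" and "attitude" of the camera in the world. Camera axes: x right, y up, looking along -z (the intrinsics and any distortion apply to the point x, -y, -z); pixel columns grow to the right and rows downward; lengths in mm; the calibration is good to about 2 mm. A picture is of the moment at which its call begins. There is no depth.
- r.hand_in(): hands the job in; it is judged then, once.
The state is a dict: "time": time; "joint_pos": joint angles; "qd": joint speeds; "joint_efforts": joint torques, N m; "tool_pos": TCP position; "tcp_rot": TCP orientation; "ft_force": force on the tool from outside, world axes, zero at the start; "wrist_torque": the same for the moment, N m; "finger_gap": finger opening in mm; "grip_force": force on a finger pad.
Only numpy, scipy, OpenCV 4.12 (cv2) and the standard library are available. Lean on these libraries where they do the work, as an engineer would, in place of code of your own. Each camera call takes 0.05 s, during which the arm holds its last target. There are 200 camera calls.

## Working session

There is one attempt and no reset: what is moved stays moved. The work goes in short steps, Python scripts to look and compute and a tool call to move; the robot and the scene stay as the last step left them, time stands still between calls to the robot, and variables do not carry over. Pictures are saved under pics/ and viewed, at most 14 in all, crops included, and the job is handed in when it is done.

Besides the shell and the picture viewer there is one more tool, called after "Call:" as name(argument=value, ...), one argument or row to a line, values as JSON. step_arm: Moves the arm, as the interface text tells. Its arguments: {"type":"object","properties":{"targets":{"type":"array"},"fingers":{"type":"number"},"newtons":{"type":"number"}},"required":["targets"]}

```bash
mkdir -p pics
cat > h.py <<'E'
import numpy as np, cv2
from bench import r, vision
from scipy.spatial.transform import Rotation as R
def snap(n,f):
    s=vision.snapshot(n); cv2.imwrite(f'pics/{f}.png',s['img']); return s
E
python3 - <<'E'
from h import *
import pickle
for n in('top','side'):
    s=snap(n,n+'0'); print({k:v for k,v in s.items() if k!='img'}); pickle.dump(s,open(n+'.pkl','wb'))
print(r.sense())
E
```

```text
{'mtx': array([[463.12313962,   0.        , 283.24802067],
       [  0.        , 463.12313962, 213.8530069 ],
       [  0.        ,   0.        ,   1.        ]]), 'eye': array([ 324.06815946,   22.79783997, 1266.56801185]), 'attitude': array([ 7.88239684e+00, -7.75367374e-02, -8.88908221e+01])}
{'mtx': array([[387.12885174,   0.        , 277.39787607],
       [  0.        , 387.12885174, 213.80316285],
       [  0.        ,   0.        ,   1.        ]]), 'eye': array([326.59036053, 559.31443003, 795.85207266]), 'attitude': array([  36.59777453,   -0.51711744, -163.38851238])}
{'time': 0.1, 'joint_pos': array([-8.08097338e+01,  7.51234112e+00,  8.53225887e+01,  3.61666766e-04,
        8.72631518e+01, -4.89475784e+00]), 'qd': array([-0.00091113, -0.07572079, -0.18046879, -0.02668919,  0.04882353,
        0.0633615 ]), 'joint_efforts': array([-4.50810567e-04, -5.70951104e+01, -5.01946378e+01, -3.23681925e-04,
        8.03428120e-03, -1.33972850e-05]), 'tool_pos': array([ 145.94899852, -581.49974531,  252.33737337]), 'tcp_rot': array([-1.79902307e+02, -8.72878861e-03,  1.40849990e+01]), 'ft_force': array([-0.435491  , -0.13675871,  0.26316217]), 'wrist_torque': array([0.00854789, 0.03509613, 0.00063458]), 'grip_force': 0.0, 'finger_gap': 85.12981335158295}
```

View pics/top0.png

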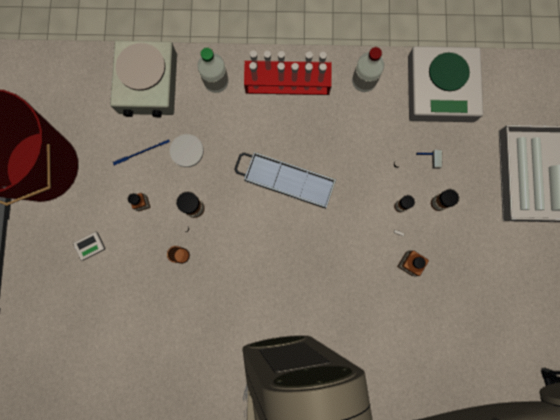

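View pics/side0.png

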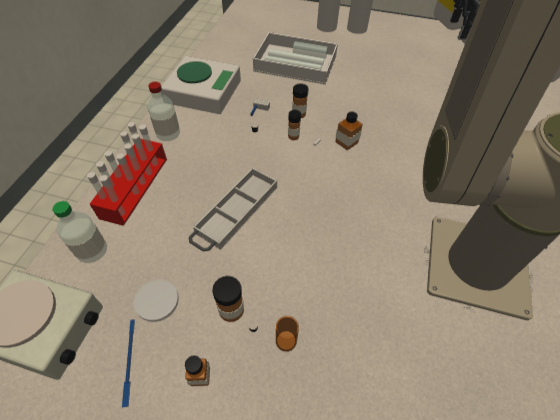

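The top view shows the large jar at about (189,204), the small at (406,203) and the medium at (447,199). The square bottles are at (138,201) and (415,263), and the open jar is at (179,256). The carrier is centred near (290,181), with its handle to the left (+y). I'll enlarge these areas.

Run:
```python
import pickle,cv2,numpy as np
s=pickle.load(open('top.pkl','rb'))['img']
b=lambda x,y,w,h,k:cv2.convertScaleAbs(cv2.resize(s[y:y+h,x:x+w],None,fx=k,fy=k,interpolation=cv2.INTER_CUBIC),alpha=1.8,beta=10)
# A: jars left (160..230,180..230) & right (385..465,180..230), x8->; carrier below
A=b(165,180,50,45,8); B=b(385,180,50,45,8)
C=b(425,180,50,45,8); D=b(230,145,110,68,5)
cv2.imwrite('pics/c1.png',np.vstack([np.hstack([A,B]),]))
D=cv2.resize(D,(550,340)); 
cv2.imwrite('pics/c2.png',D); cv2.imwrite('pics/c3.png',C)
cv2.imwrite('pics/m1.png',np.hstack([A,B]));
```

```text
(no output)
```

View pics/m1.png

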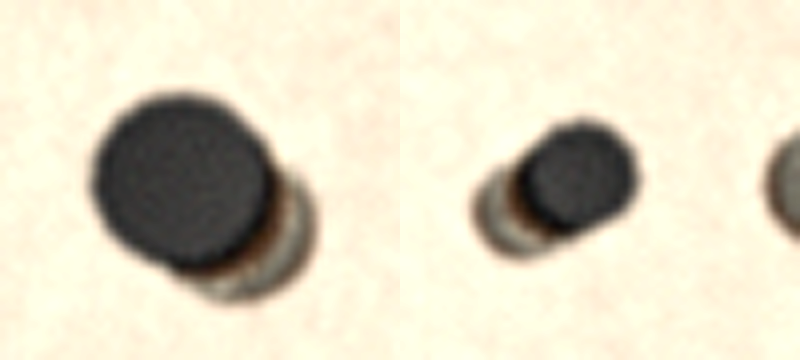

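View pics/c2.png

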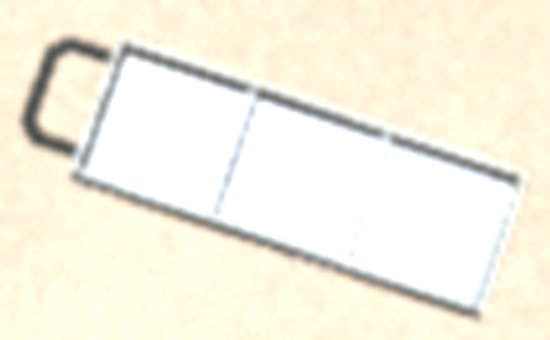

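View pics/c3.png

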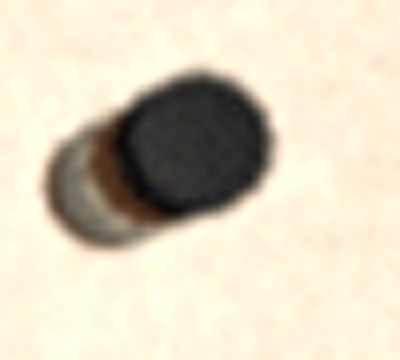

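Read from the crops, the top-disc centres are: large (187.25,202.25), small (407.2,201.5), medium (449.4,197.4). The carrier's outer rim corners in the zoomed crop are (123,43), (521,178), (480,314) and (74,176). I'll check these against the side view.

```bash
cat >> h.py <<'E'
def ray(s,u,v):
    d=np.linalg.inv(s['mtx'])@[u,v,1]; return R.from_euler('xyz',s['attitude'],degrees=True).as_matrix()@(d*[1,-1,-1])
def at(s,u,v,z):
    d=ray(s,u,v); return s['eye']+d*(z-s['eye'][2])/d[2]
def proj(s,p):
    c=R.from_euler('xyz',s['attitude'],degrees=True).as_matrix().T@(np.array(p,float)-s['eye']); q=s['mtx']@(c*[1,-1,-1]); return q[:2]/q[2]
E
python3 - <<'E'
from h import *
import pickle
t=pickle.load(open('top.pkl','rb'));s=pickle.load(open('side.pkl','rb'))
im=s['img'].copy()
im=cv2.convertScaleAbs(cv2.resize(im,None,fx=3,fy=3,interpolation=cv2.INTER_CUBIC),alpha=1.5)
def draw(pts): cv2.polylines(im,[np.int32([(proj(s,p)+.5)*3-.5 for p in pts])],True,(0,255,0),1)
for n,u,v,h,d in(('L',187.25,202.25,108,56),('S',407.2,201.5,88,36),('M',449.4,197.4,98,46)):
    p=at(t,u,v,h);print(n,p.round(1))
    for z in(h,0):draw([p+[d/2*np.cos(a),d/2*np.sin(a),z-h] for a in np.linspace(0,6.28,40)])
c=np.array([at(t,(x+.5)/5-.5+230,(y+.5)/5-.5+145,30) for x,y in((123,43),(521,178),(480,314),(74,176))])
m=c.mean(0);ax=c[0]+c[3]-c[1]-c[2];yaw=np.arctan2(ax[1],ax[0]);print('caddy',m,np.degrees(yaw),np.linalg.norm(c-np.roll(c,1,0),axis=1));draw(c)
e=np.array([np.cos(yaw),np.sin(yaw)]);print([m[:2]+k*e for k in(78,0,-78)])
for n,u,v,h in (('sqL',418,263,104),('sqS',136,199,88),('open',180,256,82)):print(n,at(t,u,v,h))
cv2.imwrite('pics/s1.png',np.hstack([im[470:1000,540:900],im[220:750,780:1150]]))
E
```

```text
L [509.4 268.1 108. ]
S [ 525.7 -294.7   88. ]
M [ 536.7 -400.3   98. ]
caddy [588.53036501   9.60466791  30.        ] 72.0132878528225 [ 78.90259035 230.15273639  78.46201323 232.915528  ]
[array([612.61648577,  83.79266415]), array([588.53036501,   9.60466791]), array([564.44424424, -64.58332833])]
sqL [ 367.66230865 -314.67418478  104.        ]
sqS [518.48645458 404.85508487  88.        ]
open [374.47643948 285.42868019  82.        ]
```

View pics/s1.png

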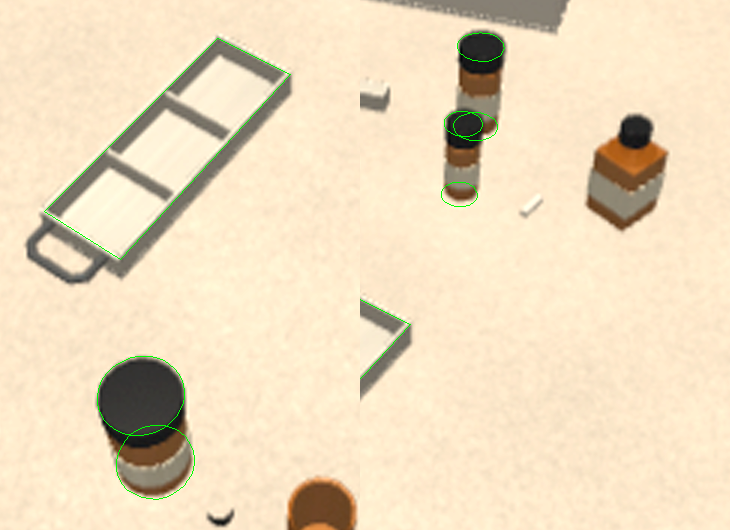

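The overlay matches the side view to 1–2 mm. I'll use tool yaw 72° for everything, so the fingers close across the carrier row. The medium jar goes first, so I'm moving above it.

Call:
step_arm(
  targets=[
    [[32,15,0,0,0,0.09],[65,30,0,0,0,0.18],[98,46,0,0,0,0.27],[130,61,0,0,0,0.36],[163,76,0,0,0,0.45],[195,91,0,0,0,0.54],[228,106,0,0,0,0.63],[260,121,0,0,0,0.72],[293,136,0,0,0,0.81],[326,151,0,0,0,0.9],[360,167,0,0,0,0.96],[390.7,181.7,0,0,0,1.012]],
  ],
  fingers=-1,
  newtons=30,
)

```text
time: 1.1
tool_pos: [538.4, -398.8, 252.6]
tcp_rot: [-180.0, -0.0, 72.3]
ft_force: [0.6, -0.9, -0.2]
finger_gap: 85.3
grip_force: 0.0
```

Call:
step_arm(
  targets=[
    [[0,0,-25,0,0,0],[0,0,-55,0,0,0],[0,0,-85,0,0,0],[0,0,-115,0,0,0],[0,0,-140,0,0,0],[0,0,-158,0,0,0],[0,0,-168,0,0,0],[0,0,-172,0,0,0],[0,0,-172,0,0,0],[0,0,-172,0,0,0]],
  ],
)

```text
time: 1.93
tool_pos: [537.3, -400.8, 82.6]
tcp_rot: [179.9, 0.0, 72.1]
ft_force: [-0.2, 0.4, -0.1]
finger_gap: 84.8
grip_force: 0.0
```

Run:
```python
from h import *
a=snap('side','x')['img'];s=vision.snapshot('top')['img']
f=lambda i,x,y,w,h,k:cv2.convertScaleAbs(cv2.resize(i[y:y+h,x:x+w],None,fx=k,fy=k,interpolation=cv2.INTER_CUBIC),alpha=1.5)
cv2.imwrite('pics/g1.png',np.hstack([f(a,240,50,100,100,4),f(s,390,150,100,100,4)]))
q=r.sense();print(q['tool_pos'],q['tcp_rot'],q['time'])
```

```text
[ 537.74919699 -401.16066995   83.43193696] [1.79832848e+02 7.15015287e-02 7.20649464e+01] 2.0333
```

View pics/g1.png

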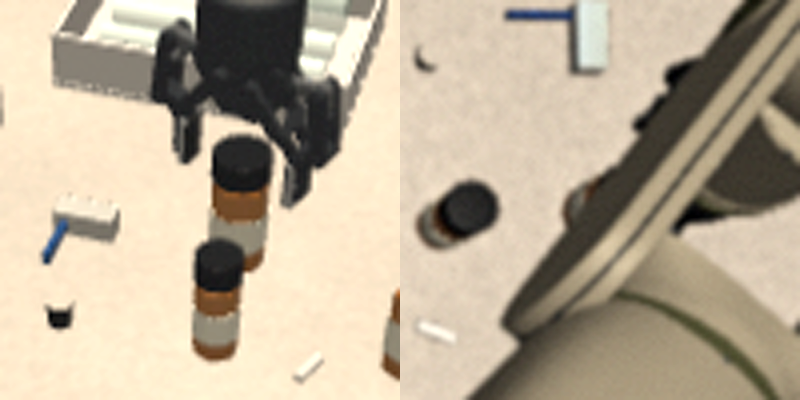

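In the side view the fingers straddle the medium jar's lid (zoomed (242,160)) and look centred. I'm closing them.

Call:
step_arm(
  targets=[
    [[0,0,0,0,0,0],[0,0,0,0,0,0],[0,0,0,0,0,0],[0,0,0,0,0,0],[0,0,0,0,0,0],[0,0,0,0,0,0],[0,0,0,0,0,0],[0,0,0,0,0,0],[0,0,0,0,0,0],[0,0,0,0,0,0]],
  ],
  fingers=1,
  newtons=40,
)

```text
time: 2.87
tool_pos: [537.0, -400.6, 82.1]
tcp_rot: [179.9, 0.0, 72.1]
ft_force: [-1.4, 1.2, 5.0]
finger_gap: 44.9
grip_force: 40.8
```

Call:
step_arm(
  targets=[
    [[0,0,3,0,0,0],[0,0,10,0,0,0],[0,0,22,0,0,0],[0,0,38,0,0,0],[0,0,56,0,0,0],[0,0,75,0,0,0],[0,0,94,0,0,0],[0,0,110,0,0,0],[0,0,122,0,0,0],[0,0,128,0,0,0],[0,0,130,0,0,0],[0,0,130,0,0,0]],
  ],
)

```text
time: 3.87
tool_pos: [536.7, -400.3, 211.5]
tcp_rot: [180.0, 0.0, 72.1]
ft_force: [0.0, 0.9, -1.9]
finger_gap: 44.8
grip_force: 41.0
```

Run:
```python
from h import *
a=snap('side','x')['img']
f=lambda i,x,y,w,h,k:cv2.convertScaleAbs(cv2.resize(i[y:y+h,x:x+w],None,fx=k,fy=k,interpolation=cv2.INTER_CUBIC),alpha=1.5)
cv2.imwrite('pics/g2.png',f(a,230,0,120,150,4))
q=r.sense();print(q['tool_pos'],q['tcp_rot'],q['time'],q['finger_gap'],q['grip_force'],q['ft_force'])
```

```text
[ 536.42117768 -400.03895037  210.49770747] [-1.79940628e+02 -2.59103625e-02  7.20629522e+01] 3.9167 45.1577225523177 41.020517349243164 [ 0.6053081  -0.78182136 -2.04125322]
```

View pics/g2.png

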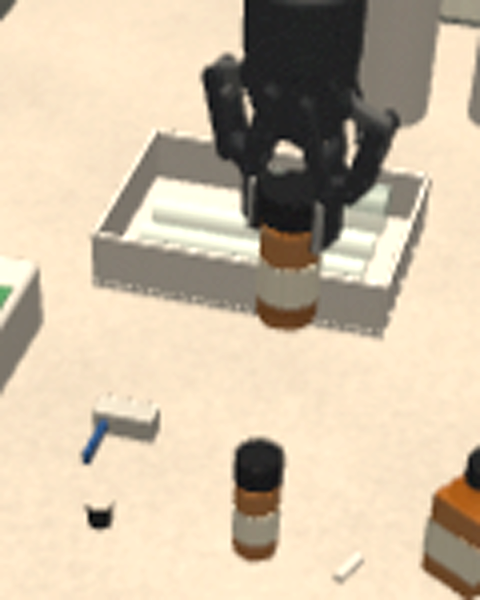

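The jar is lifted clear and upright, with its base at zoomed (288,320). Next I'm carrying it to the middle bay.

Call:
step_arm(
  targets=[
    [[1,8,0,0,0,0],[3,25,0,0,0,0],[6,50,0,0,0,0],[10,80,0,0,0,0],[14.5,115,0,0,0,0],[19,152,0,0,0,0],[24,188,0,0,0,0],[28.5,224,0,0,0,0],[33,260,0,0,0,0],[37,295,0,0,0,0],[41,326,0,0,0,0],[44.5,353,0,0,0,0]],
  ],
)

```text
time: 4.92
tool_pos: [580.3, -44.3, 210.0]
tcp_rot: [-179.9, -0.0, 72.1]
ft_force: [0.7, -0.4, -0.7]
finger_gap: 45.0
grip_force: 41.1
```

Call:
step_arm(
  targets=[
    [[2.8,22,0,0,0,0],[5,39,0,0,0,0],[6.5,51,0,0,0,0],[7,56,0,0,0,0],[7.3,56.8,0,0,0,0],[7.3,56.8,-15,0,0,0],[7.3,56.8,-40,0,0,0],[7.3,56.8,-65,0,0,0],[7.3,56.8,-80,0,0,0],[7.3,56.8,-90,0,0,0],[7.3,56.8,-90,0,0,0],[7.3,56.8,-90,0,0,0]],
  ],
)

```text
time: 5.92
tool_pos: [588.4, 8.8, 121.2]
tcp_rot: [-180.0, 0.0, 72.0]
ft_force: [-1.7, -0.5, -1.1]
finger_gap: 44.9
grip_force: 41.1
```

Run:
```python
from h import *
a=snap('side','x')['img']
f=lambda i,x,y,w,h,k:cv2.convertScaleAbs(cv2.resize(i[y:y+h,x:x+w],None,fx=k,fy=k,interpolation=cv2.INTER_CUBIC),alpha=1.5)
cv2.imwrite('pics/g3.png',f(a,170,90,130,170,3.5))
q=r.sense();print(q['tool_pos'],q['tcp_rot'],q['time'],q['finger_gap'],q['grip_force'],q['ft_force'])
```

```text
[589.15646224   8.97553639 122.35350333] [ 1.79928580e+02 -1.21952989e-02  7.20298613e+01] 5.9667 45.10914842581945 41.13750636577606 [ 0.57691734  0.48772147 -0.3136577 ]
```

View pics/g3.png

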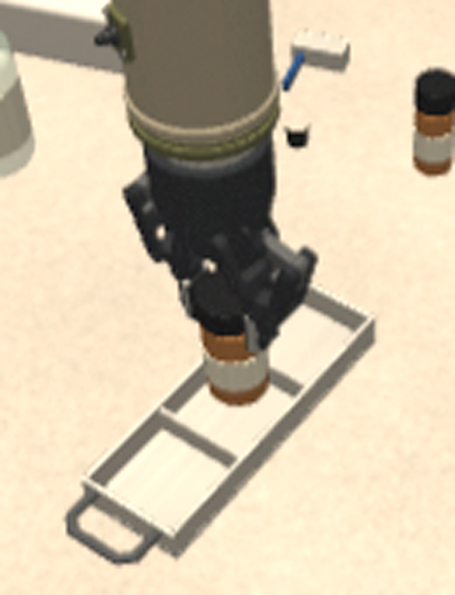

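The jar's base (zoomed (238,395)) is centred over the middle bay, about 36 mm above the floor. I'm lowering it slowly.

Call:
step_arm(
  targets=[
    [[0,0,-6,0,0,0],[0,0,-13,0,0,0],[0,0,-20,0,0,0],[0,0,-26,0,0,0],[0,0,-30,0,0,0],[0,0,-32,0,0,0],[0,0,-33.5,0,0,0],[0,0,-34.5,0,0,0],[0,0,-35.2,0,0,0],[0,0,-35.8,0,0,0],[0,0,-36,0,0,0],[0,0,-36,0,0,0]],
  ],
)

```text
time: 6.97
tool_pos: [588.8, 9.6, 86.1]
tcp_rot: [180.0, -0.0, 72.1]
ft_force: [-2.5, 0.8, 5.5]
finger_gap: 45.4
grip_force: 41.6
```

Contact felt at +5.5 N. I'm opening and then retreating.

Call:
step_arm(
  targets=[
    [[0,0,0,0,0,0],[0,0,0,0,0,0],[0,0,0,0,0,0],[0,0,0,0,0,0],[0,0,0,0,0,0],[0,0,0,0,0,0],[0,0,0,0,0,0],[0,0,0,0,0,0]],
  ],
  fingers=-1,
)

```text
time: 7.63
tool_pos: [588.5, 9.5, 85.2]
tcp_rot: [-180.0, -0.0, 72.1]
ft_force: [0.1, -0.1, -0.2]
finger_gap: 85.4
grip_force: 0.0
```

Call:
step_arm(
  targets=[
    [[0,0,10,0,0,0],[0,0,30,0,0,0],[0,0,60,0,0,0],[0,0,90,0,0,0],[0,0,115,0,0,0],[0,0,125,0,0,0],[-2,-30,125,0,0,0],[-5,-65,125,0,0,0],[-8,-100,125,0,0,0],[-11,-135,125,0,0,0],[-14,-170,125,0,0,0],[-24,-202,125,0,0,0]],
  ],
)

```text
time: 8.63
tool_pos: [564.4, -194.3, 210.1]
tcp_rot: [180.0, 0.0, 72.1]
ft_force: [0.4, -0.5, -0.5]
finger_gap: 85.2
grip_force: 0.0
```

Call:
step_arm(
  targets=[
    [[-13,-34,0,0,0,0],[-26,-68,0,0,0,0],[-36,-95,0,0,0,0],[-38.8,-102.2,-5,0,0,0],[-38.8,-102.2,-25,0,0,0],[-38.8,-102.2,-55,0,0,0],[-38.8,-102.2,-85,0,0,0],[-38.8,-102.2,-110,0,0,0],[-38.8,-102.2,-128,0,0,0],[-38.8,-102.2,-136,0,0,0],[-38.8,-102.2,-139.3,0,0,0],[-38.8,-102.2,-139.3,0,0,0]],
  ],
)

```text
time: 9.63
tool_pos: [525.6, -294.2, 70.6]
tcp_rot: [-179.9, -0.0, 72.1]
ft_force: [0.1, 0.1, -0.5]
finger_gap: 85.7
grip_force: 0.0
```

Run:
```python
from h import *
a=snap('side','x')['img']
f=lambda i,x,y,w,h,k:cv2.convertScaleAbs(cv2.resize(i[y:y+h,x:x+w],None,fx=k,fy=k,interpolation=cv2.INTER_CUBIC),alpha=1.5)
cv2.imwrite('pics/g4.png',f(a,180,60,180,190,3))
q=r.sense();print(q['tool_pos'],q['time'])
```

```text
[ 526.28739691 -294.74049529   71.84402621] 9.6833
```

View pics/g4.png

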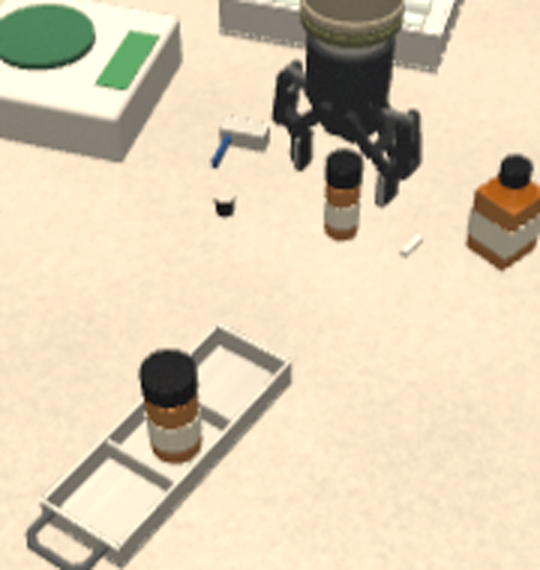

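The medium jar stands upright in the middle bay (zoomed (172,430)), and the fingers straddle the small jar's lid (zoomed (343,168)). I'm closing and lifting.

Call:
step_arm(
  targets=[
    [[0,0,0,0,0,0],[0,0,0,0,0,0],[0,0,0,0,0,0],[0,0,0,0,0,0],[0,0,0,0,0,0],[0,0,0,0,0,0],[0,0,0,0,0,0],[0,0,0,0,0,0],[0,0,0,0,0,0],[0,0,0,0,0,0],[0,0,0,0,0,0],[0,0,0,0,0,0]],
  ],
  fingers=1,
)

```text
time: 10.68
tool_pos: [526.2, -295.0, 72.0]
tcp_rot: [179.9, 0.0, 72.1]
ft_force: [0.1, 0.6, 5.2]
finger_gap: 35.4
grip_force: 39.5
```

Call:
step_arm(
  targets=[
    [[0,0,3,0,0,0],[0,0,10,0,0,0],[0,0,22,0,0,0],[0,0,38,0,0,0],[0,0,56,0,0,0],[0,0,75,0,0,0],[0,0,94,0,0,0],[0,0,110,0,0,0],[0,0,122,0,0,0],[0,0,128,0,0,0],[0,0,130,0,0,0],[0,0,130,0,0,0]],
  ],
)

```text
time: 11.68
tool_pos: [525.7, -294.7, 201.2]
tcp_rot: [180.0, 0.0, 72.1]
ft_force: [-0.0, -0.2, -1.9]
finger_gap: 35.2
grip_force: 40.0
```

Call:
step_arm(
  targets=[
    [[1.3,8,0,0,0,0],[4,25,0,0,0,0],[8.5,50,0,0,0,0],[13.5,80,0,0,0,0],[19,112,0,0,0,0],[24.5,145,0,0,0,0],[29.5,175,0,0,0,0],[33.7,200,0,0,0,0],[36.7,218,0,0,0,0],[38.3,227,0,0,0,0],[38.8,230.2,0,0,0,0],[38.8,230.2,0,0,0,0]],
  ],
)

```text
time: 12.68
tool_pos: [564.1, -63.9, 200.2]
tcp_rot: [-179.9, 0.0, 72.1]
ft_force: [0.1, 0.4, -3.1]
finger_gap: 35.4
grip_force: 40.1
```

Call:
step_arm(
  targets=[
    [[0,0,-10,0,0,0],[0,0,-25,0,0,0],[0,0,-45,0,0,0],[0,0,-65,0,0,0],[0,0,-80,0,0,0],[0,0,-88,0,0,0],[0,0,-90,0,0,0],[0,0,-90,0,0,0]],
  ],
)

```text
time: 13.35
tool_pos: [564.0, -65.2, 110.2]
tcp_rot: [-179.9, 0.0, 72.0]
ft_force: [0.2, 0.5, -1.5]
finger_gap: 35.0
grip_force: 40.1
```

Run:
```python
from h import *
a=snap('side','x')['img']
f=lambda i,x,y,w,h,k:cv2.convertScaleAbs(cv2.resize(i[y:y+h,x:x+w],None,fx=k,fy=k,interpolation=cv2.INTER_CUBIC),alpha=1.5)
cv2.imwrite('pics/g5.png',f(a,170,90,130,170,3.5))
q=r.sense();print(q['tool_pos'],q['time'])
```

```text
[564.67685996 -65.12640641 111.29600045] 13.4
```

View pics/g5.png

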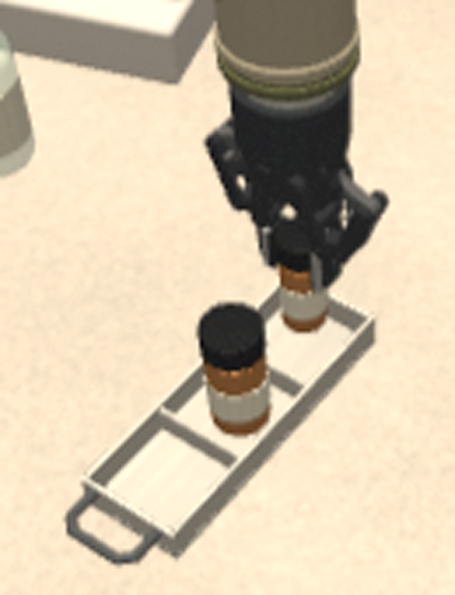

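The small jar is above the far bay (base at zoomed (305,325)), clear of the medium jar. I'm lowering it and releasing.

Call:
step_arm(
  targets=[
    [[0,0,-6,0,0,0],[0,0,-13,0,0,0],[0,0,-20,0,0,0],[0,0,-26,0,0,0],[0,0,-30,0,0,0],[0,0,-32,0,0,0],[0,0,-33.5,0,0,0],[0,0,-34.5,0,0,0],[0,0,-35.2,0,0,0],[0,0,-35.8,0,0,0],[0,0,-36,0,0,0],[0,0,-36,0,0,0]],
  ],
)

```text
time: 14.4
tool_pos: [564.8, -64.5, 75.9]
tcp_rot: [180.0, -0.0, 72.1]
ft_force: [-2.8, 0.9, 4.8]
finger_gap: 35.2
grip_force: 40.7
```

Call:
step_arm(
  targets=[
    [[0,0,0,0,0,0],[0,0,0,0,0,0],[0,0,0,0,0,0],[0,0,0,0,0,0],[0,0,0,0,0,0],[0,0,0,0,0,0],[0,0,0,0,0,0],[0,0,0,0,0,0],[0,0,0,0,0,0]],
  ],
  fingers=-1,
)

```text
time: 15.15
tool_pos: [564.5, -64.5, 74.9]
tcp_rot: [-180.0, -0.0, 72.1]
ft_force: [-0.1, 0.2, 0.1]
finger_gap: 85.7
grip_force: 0.0
```

Call:
step_arm(
  targets=[
    [[0,0,10,0,0,0],[0,0,35,0,0,0],[0,0,70,0,0,0],[0,0,105,0,0,0],[0,0,135,0,0,0],[0,0,165,0,0,0],[0,0,185,0,0,0],[0,0,190,0,0,0]],
  ],
)

```text
time: 15.82
tool_pos: [566.4, -64.8, 271.2]
tcp_rot: [179.5, -0.1, 72.1]
ft_force: [0.2, -0.2, 0.8]
finger_gap: 85.3
grip_force: 0.0
```

Call:
step_arm(
  targets=[
    [[-3,18,0,0,0,0],[-8,50,0,0,0,0],[-14,85,0,0,0,0],[-20,121,0,0,0,0],[-26,157,0,0,0,0],[-32,193,0,0,0,0],[-38,229,0,0,0,0],[-44,265,0,0,0,0],[-49.5,298,0,0,0,0],[-53.5,322,0,0,0,0],[-55.1,332.6,0,0,0,0],[-55.1,332.6,-10,0,0,0]],
  ],
)

```text
time: 16.82
tool_pos: [509.4, 270.5, 256.3]
tcp_rot: [179.9, -0.1, 72.2]
ft_force: [0.4, 0.2, 1.3]
finger_gap: 85.5
grip_force: 0.0
```

Call:
step_arm(
  targets=[
    [[0,0,-20,0,0,0],[0,0,-50,0,0,0],[0,0,-80,0,0,0],[0,0,-105,0,0,0],[0,0,-120,0,0,0],[0,0,-120,0,0,0]],
  ],
)

```text
time: 17.32
tool_pos: [506.6, 264.9, 129.1]
tcp_rot: [-179.6, 0.4, 72.0]
ft_force: [-0.7, 0.0, -0.5]
finger_gap: 85.4
grip_force: 0.0
```

Run:
```python
from h import *
a=snap('side','x')['img']
f=lambda i,x,y,w,h,k:cv2.convertScaleAbs(cv2.resize(i[y:y+h,x:x+w],None,fx=k,fy=k,interpolation=cv2.INTER_CUBIC),alpha=1.5)
cv2.imwrite('pics/g6.png',f(a,150,120,180,230,2.5))
q=r.sense();print(q['tool_pos'],q['time'])
```

```text
[507.83177443 265.72609471 131.81767971] 17.3667
```

View pics/g6.png

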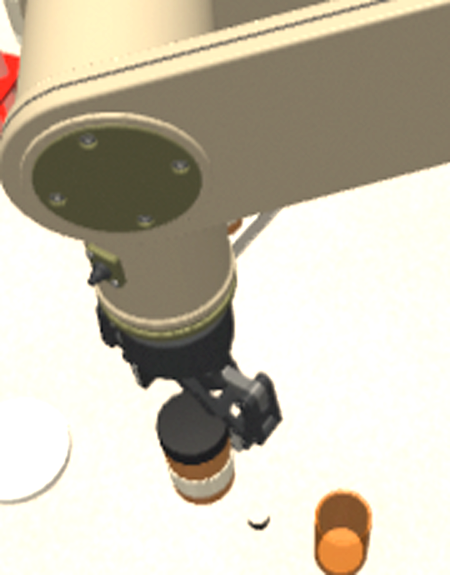

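The gripper is over the large jar (lid at zoomed (193,430)), with one finger visible to its right and clear of the lid. I'm descending gently, then closing.

Call:
step_arm(
  targets=[
    [[0,0,-2,0,0,0],[0,0,-8,0,0,0],[0,0,-16,0,0,0],[0,0,-24,0,0,0],[0,0,-32,0,0,0],[0,0,-39,0,0,0],[0,0,-43,0,0,0],[0,0,-44,0,0,0],[0,0,-44,0,0,0],[0,0,-44,0,0,0]],
  ],
)

```text
time: 18.2
tool_pos: [509.6, 268.2, 91.2]
tcp_rot: [180.0, -0.0, 72.1]
ft_force: [-0.7, 0.9, -0.1]
finger_gap: 85.3
grip_force: 0.0
```

Call:
step_arm(
  targets=[
    [[0,0,0,0,0,0],[0,0,0,0,0,0],[0,0,0,0,0,0],[0,0,0,0,0,0],[0,0,0,0,0,0],[0,0,0,0,0,0],[0,0,0,0,0,0],[0,0,0,0,0,0],[0,0,0,0,0,0],[0,0,0,0,0,0]],
  ],
  fingers=1,
)

```text
time: 19.03
tool_pos: [509.9, 268.4, 91.7]
tcp_rot: [180.0, -0.0, 72.1]
ft_force: [-0.7, 0.5, 5.2]
finger_gap: 55.0
grip_force: 43.3
```

Call:
step_arm(
  targets=[
    [[0,0,3,0,0,0],[0,0,10,0,0,0],[0,0,22,0,0,0],[0,0,38,0,0,0],[0,0,56,0,0,0],[0,0,75,0,0,0],[0,0,94,0,0,0],[0,0,110,0,0,0],[0,0,122,0,0,0],[0,0,128,0,0,0],[0,0,130,0,0,0],[0,0,130,0,0,0]],
  ],
)

```text
time: 20.03
tool_pos: [509.4, 268.1, 221.1]
tcp_rot: [180.0, -0.0, 72.1]
ft_force: [0.5, 0.9, -3.6]
finger_gap: 55.1
grip_force: 43.1
```

Call:
step_arm(
  targets=[
    [[4,-7,0,0,0,0],[12,-21,0,0,0,0],[24,-43,0,0,0,0],[38,-68,0,0,0,0],[52,-93,0,0,0,0],[66,-118,0,0,0,0],[79,-141,0,0,0,0],[90,-161,0,0,0,0],[98,-175,0,0,0,0],[102,-182,0,0,0,0],[103.1,-184.1,0,0,0,0],[103.1,-184.1,0,0,0,0]],
  ],
)

```text
time: 21.03
tool_pos: [612.3, 84.0, 220.3]
tcp_rot: [-179.9, 0.0, 72.0]
ft_force: [0.3, 0.4, -3.6]
finger_gap: 55.3
grip_force: 43.2
```

Call:
step_arm(
  targets=[
    [[0,0,-10,0,0,0],[0,0,-25,0,0,0],[0,0,-45,0,0,0],[0,0,-65,0,0,0],[0,0,-80,0,0,0],[0,0,-88,0,0,0],[0,0,-90,0,0,0],[0,0,-90,0,0,0]],
  ],
)

```text
time: 21.7
tool_pos: [611.9, 84.8, 130.3]
tcp_rot: [-179.9, 0.0, 72.1]
ft_force: [-1.2, -0.0, -3.7]
finger_gap: 54.9
grip_force: 43.3
```

Run:
```python
from h import *
a=snap('side','x')['img']
f=lambda i,x,y,w,h,k:cv2.convertScaleAbs(cv2.resize(i[y:y+h,x:x+w],None,fx=k,fy=k,interpolation=cv2.INTER_CUBIC),alpha=1.5)
cv2.imwrite('pics/g7.png',f(a,160,90,140,170,3.5))
q=r.sense();print(q['tool_pos'],q['time'])
```

```text
[612.61996272  84.63955813 131.4868317 ] 21.75
```

View pics/g7.png

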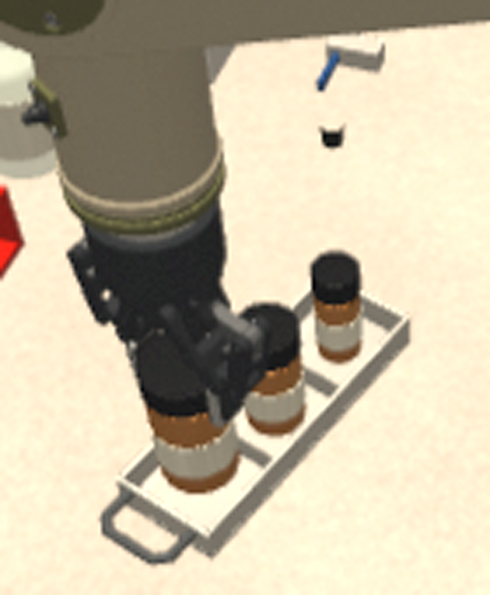

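The large jar is over the handle bay (base edge at zoomed (200,490)). I'll check that numerically before lowering.

Run:
```python
from h import *
import pickle
s=pickle.load(open('side.pkl','rb'))
f=lambda p:((proj(s,p)+.5-[160,90])*3.5-.5).round()
c=np.array([f([612.5+27*np.cos(a),84+27*np.sin(a),40]) for a in np.linspace(0,6.28,60)])
print('base z40: x',c[:,0].min(),c[:,0].max(),'ymax',c[:,1].max())
y=np.radians(72);e=np.array([np.cos(y),np.sin(y)]);n=np.array([-e[1],e[0]]);m=np.array([588.5,9.6])
for a,b in((119,41),(119,-41),(37,-37),(41,37)):print(a,b,f([*(m+a*e+b*n),30]))
```

```text
base z40: x 160.0 240.0 ymax 494.0
119 41 [210. 540.]
119 -41 [117. 482.]
37 -37 [199. 407.]
41 37 [277. 459.]
```

The predicted base span (160–240, ymax 494) and carrier corners agree with the picture. I'm lowering it, releasing and retreating.

Call:
step_arm(
  targets=[
    [[0,0,-6,0,0,0],[0,0,-13,0,0,0],[0,0,-20,0,0,0],[0,0,-26,0,0,0],[0,0,-30,0,0,0],[0,0,-32,0,0,0],[0,0,-33.5,0,0,0],[0,0,-34.5,0,0,0],[0,0,-35.2,0,0,0],[0,0,-35.8,0,0,0],[0,0,-36,0,0,0],[0,0,-36,0,0,0]],
  ],
)

```text
time: 22.75
tool_pos: [612.8, 84.1, 95.8]
tcp_rot: [180.0, -0.0, 72.1]
ft_force: [-1.9, 0.5, 2.9]
finger_gap: 55.1
grip_force: 43.7
```

Call:
step_arm(
  targets=[
    [[0,0,0,0,0,0],[0,0,0,0,0,0],[0,0,0,0,0,0],[0,0,0,0,0,0],[0,0,0,0,0,0],[0,0,0,0,0,0],[0,0,0,0,0,0],[0,0,0,0,0,0],[0,0,0,0,0,0]],
  ],
  fingers=-1,
)

```text
time: 23.5
tool_pos: [612.5, 84.0, 95.0]
tcp_rot: [-180.0, 0.0, 72.1]
ft_force: [0.4, 0.1, -0.3]
finger_gap: 85.5
grip_force: 0.0
```

Call:
step_arm(
  targets=[
    [[0,0,10,0,0,0],[0,0,35,0,0,0],[0,0,70,0,0,0],[0,0,105,0,0,0],[0,0,135,0,0,0],[0,0,165,0,0,0],[-35,0,170,0,0,0],[-70,0,170,0,0,0],[-105,0,170,0,0,0],[-140,0,170,0,0,0],[-160,0,170,0,0,0],[-160,0,170,0,0,0]],
  ],
)

```text
time: 24.5
tool_pos: [449.7, 84.3, 266.0]
tcp_rot: [180.0, -0.0, 72.1]
ft_force: [-0.7, 0.0, -0.7]
finger_gap: 85.5
grip_force: 0.0
```

Run:
```python
from h import *
a=snap('side','x')['img'];s=vision.snapshot('top')['img']
f=lambda i,x,y,w,h,k:cv2.convertScaleAbs(cv2.resize(i[y:y+h,x:x+w],None,fx=k,fy=k,interpolation=cv2.INTER_CUBIC),alpha=1.5)
cv2.imwrite('pics/g8.png',np.hstack([f(a,130,60,250,330,1.5),f(s,120,120,330,330//1*1,1.5)[:495,:425]]))
q=r.sense();print(q['tool_pos'],q['time'])
```

```text
Traceback (most recent call last):
ValueError: all the input array dimensions except for the concatenation axis must match exactly, but along dimension 0, the array at index 0 has size 495 and the array at index 1 has size 450
```

Run:
```python
from h import *
a=snap('side','x')['img'];s=vision.snapshot('top')['img']
f=lambda i,x,y,w,h,k:cv2.convertScaleAbs(cv2.resize(i[y:y+h,x:x+w],None,fx=k,fy=k,interpolation=cv2.INTER_CUBIC),alpha=1.5)
cv2.imwrite('pics/g9.png',np.hstack([f(a,150,80,250,300,1.5),f(s,200,120,250,300,1.5)]))
q=r.sense();print(q['tool_pos'],q['time'])
```

```text
[453.33301839  84.00856557 265.76170502] 24.7
```

View pics/g9.png

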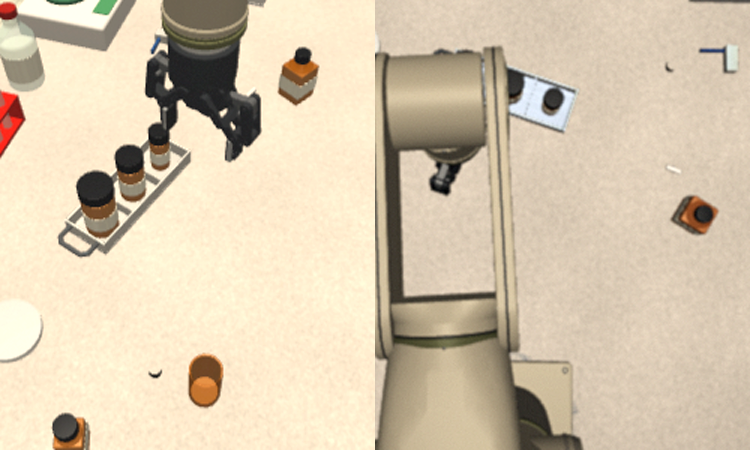

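The final view shows all three jars upright in their bays: large by the handle (97,205), medium in the middle (130,175) and small at the far end (159,148). The look-alikes have not moved and the gripper is clear, so I'm handing in.

```bash
python3 -c "
from h import *
print(r.hand_in())"
```

```text
the job is handed in; nothing more can be done
None
```

The job is handed in at about 25 s: the final view showed the large, medium and small jars upright in the handle, middle and far bays, with the carrier and look-alikes not visibly moved; the hand-in returned no verdict.

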